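Show the red control well to the plate viewer's camera

TASK

Get the plate viewer ready for its picture: slide the white diffuser cover fully shut over the test plate, then swing the yellow-handled tilt lever until the camera, looking into the mirror under the plate, has the red control well in the middle of the mirror. The mirror falls flat when let go, so finish while still holding the lever still at that angle, the picture is taken then; leave the other things on the bench where they are.

Things in the scene. Friction and masses are not known exactly. Their poses are not given: they have to be found in the camera images.
- viewer: White plate viewer, fixed. Origin on the bench under the mirror's middle; x along the tilt axis, away from the lever; y from camera (-y) over the mirror to the open cover (+y); z up. Cheeks at x +-62 mm, y +-28. Rails and lips: |x| 48 to 69, y -76 to 226, lip tops z 209. Legs at x +-57, y 215. Base 140 x 190 x 12. Camera post at y -322, top z 162
- cover (a joint): Slide of the white cover along viewer y, in m: 0 = fully shut over the plate (end stop), 0.15 = fully open, parked at +y. About 1.5 N of friction; it stays where it is left
- cover_grip (a point): Grasp point on the blue upright tab in the middle of the cover: tab 52 mm along viewer x, 14 mm thick along viewer y, its top 13 mm above this point; the cover's flat top (130 x 140 mm, 5 mm thick) lies 21 mm below it. At viewer (0, 0, 228 mm) when the cover is shut
- mirror (a joint): Tilt of the mirror about viewer x, in rad: 0 = flat, facing straight up (rest), growing as its face turns towards the camera (-y), stop at 1.0. A spring returns it to 0 when let go: 0.075 N m at 0, plus 0.15 N m per rad (1 to 2.5 N at the handle)
- lever_grip (a point): Middle of the lever's yellow handle, a round bar 14 mm thick, 66 mm long, parallel to viewer x, 80 mm from the tilt axis. In viewer mm: x = -119, y = 80 sin(0.6 - tilt), z = 65 + 80 cos(0.6 - tilt): it leans to +y at rest and is swung towards -y, the camera, to tilt the mirror. Its 9 mm steel arm is at x = -78. Free space around and down to the bench
- mirror_centre (a point): Middle of the mirror's face (104 x 98 mm), on the tilt axis, at viewer (0, 0, 65 mm). Its z axis is the mirror's normal, its x axis viewer x. The camera has a point in the middle of the mirror when, seen along viewer x, this normal halves the angle between the directions from here to the lens and to that point
- lens (a point): Centre of the lens of the viewer's camera, which looks at the middle of the mirror: viewer (0, -261, 135 mm), 270 mm from mirror_centre and 15 degrees above it
- control: The red control well of the clear 24-well plate (86 x 128 x 14 mm, underside at viewer z 184 mm): 15 mm wide, 10 mm deep; origin at the centre of its bottom, 121 mm above the tilt axis. In any of five columns (viewer y -48, -29, -10, 10 or 29 mm); other filled wells are pale straw. Seen from above until the cover is shut
- tube_rack: Blue rack of red-capped blood tubes, 56 x 136 x 92 mm, loose; origin under its centre. Leave alone
- reagent_bottle: White bottle, 64 mm in diameter, 150 mm tall, loose; origin under its centre. Leave alone
- pen_cup: Clear cup with pens, 72 mm in diameter, 140 mm tall with the pens, loose; origin under its centre. Leave alone
- petri_dishes: Clear stacked dishes, 90 mm in diameter, 30 mm tall, loose; origin under the centre. Leave alone
- marker_pen: White and black marker pen lying on the bench, 130 mm long, 15 mm thick, loose; origin under its middle, x along it. Leave alone
- cap_tray: White tray of red tube caps, 100 x 150 x 20 mm, loose; origin under its centre. Leave alone
- specimen_jar: Orange specimen jar, 62 mm in diameter, 66 mm tall, loose; origin under its centre. Leave alone

How it is judged:
By the outcome, as a careful person would: the job done as asked, in the order asked, and still so for the second after the job is handed in, while the arm keeps its last pose, push and grip.
It also fails if it takes over 45 s, if anything falls off the work surface, if the arm or the gripper's body presses on something with over 40 N, if the wrist force passes 120 N, or if a joint passes its speed limit or range.

ROBOT

A 6-joint arm with a two-finger parallel gripper is mounted at the origin on the work surface. World frame = base frame: x ahead of the robot, y to its left, z up, the work surface at z = 0. Lengths are in m, angles in rad, forces in N, time in s.
With the tool pointing down it reaches from about 0.375 to 0.825 m from the base axis. Payload 5.5 kg.
Tool frame: the origin (TCP) lies between the finger pads; the fingertips stand 22 mm ahead of it and the grasp point (between the pads) lies 3 mm ahead of it; z points along the fingers, y is the line along which they close (so a half turn about z gives the same grasp; the last joint's range is limited). The gripper opens to 85 mm and grips with 20 to 120 N. Pads are 22 mm wide; open, the fingers measure 114 mm over their backs; the gripper's body (76 mm by 85 mm) begins 54 mm behind the grasp point. The pads swing forward as they close: fully open they stand 13 mm farther back than shut.
Start: joints at [-1.257, 0.314, -0.047, 1.21, 0, 1.571], TCP at [0.185, -0.571, 0.253] pointing down, gripper open.
Joint ranges: [-2.67, 2.67], [-0.69, 1.73], [-1.03, 1.25], [-2.08, 2.16], [-1.42, 1.45], [-3.14, 3.14]. Speed limits (rad/s): [2.39, 2.39, 3.01, 3.14, 3.14, 3.14].

INTERFACE

Orientations are given as [roll, pitch, yaw] about the fixed x, y, z axes, in that order (R = Rz(yaw) Ry(pitch) Rx(roll)).
In Python, from plant import monitor, vision, env gives the robot as it stands.
- The arm moves only by the tool send_rows, never from a script. Its argument "steps" is a list of rows, each an object with "offset": the shift along the tool's x, y, z as a fraction of full scale, a list of three; "angular": the turn, a rotation vector about the tool's x, y, z as a fraction of full scale, a list of three; "claw": the opening, from -1 (shut) to 1 (fully open), so that 0 is half open. A call has 1 to 10 rows; each row shifts and turns the commanded pose from where the row before left it, along the tool's axes as they then stand; what a row does not reach is not made up. Full scale, the value 1, is 20 cm for a shift and 2 rad for a turn. A row lasts 1/12 s, in which the tool goes at most 41.7 mm and 7.16 degrees, less where a joint would pass 70% of its speed; a pose out of reach is approached as far as the arm can. A call with a number of a shift or a turn outside -1 to 1 is refused whole. A call with a gripper value outside its range is refused whole. The fingers move at their own pace and stop on an object; "grip_force" is the grip in N (left out, the last holds). Time passes only in rows, so rows that do not move let the fingers close. It gives the time, the measured TCP pose, the force, the opening and the grip force at its end, in the units of the state.
- monitor.sense(): the state, without advancing time (a new reading comes with each control period).
- vision.snapshot(name): name is "scene" or "top" or "wrist"; returns the picture (480x640x3 uint8, blue, green, red); there is no depth.
- vision.camera_info(name): a dict with "fx", "fy", "cx", "cy" (pixels), "R" (3x3) and "t" (3): a world point X has camera coordinates R X + t; the wrist camera has in their place "mount" (4x4, takes a point from camera to tool coordinates, whose origin is the TCP and whose axes are the flange's). Camera axes: x right, y down, z forward; pixel columns grow to the right and rows downward; lengths in m; the calibration is good to about 2 mm. A picture is of the moment at which its call begins: read the wrist's pose just before it. camera_info takes no time and is no camera call.
- env.close_job(): hands the job in; it is judged then, once.
The state is a dict: "time_s": time; "joints": joint angles; "qvel": joint speeds; "joint_efforts": joint torques, N m; "tool_pos": TCP position; "tcp_rot": TCP orientation; "wrist_force": force on the tool from outside, world axes, zero at the start; "wrist_torque": the same for the moment, N m; "width": finger opening in m; "grip_force": force on a finger pad.
Only numpy, scipy, OpenCV 4.12 (cv2) and the standard library are available. Lean on these libraries where they do the work, as an engineer would, in place of code of your own. Each camera call takes 0.05 s, during which the arm holds its last target. There are 200 camera calls.

## Working session

There is one attempt and no reset: what is moved stays moved. The work goes in short steps, Python scripts to look and compute and a tool call to move; the robot and the scene stay as the last step left them, time stands still between calls to the robot, and variables do not carry over. Pictures are saved under pics/ and viewed, at most 10 in all, crops included, and the job is handed in when it is done.

Besides the shell and the picture viewer there is one more tool, called as a command line: name --argument value ..., lists and objects as JSON in quotes. send_rows: Moves the arm, as the interface text tells. Its arguments: {"type":"object","properties":{"steps":{"type":"array"},"grip_force":{"type":"number"}},"required":["steps"]}

```bash
mkdir -p pics; python3 - <<'E'
from plant import monitor, vision, env
import cv2,numpy as np
for n in("scene","top"):
    cv2.imwrite(f"pics/{n}0.png",vision.snapshot(n)); c=vision.camera_info(n); print(n,{k:np.round(v,4).tolist() for k,v in c.items()})
print(monitor.sense()); print(vision.camera_info("wrist"))
E
```

```text
scene {'fx': 490.4532, 'fy': 490.4532, 'cx': 323.3718, 'cy': 238.1397, 'R': [[-0.7623, 0.6472, 0.0016], [0.4573, 0.5404, -0.7063], [-0.4579, -0.5377, -0.7079]], 't': [0.4387, -0.1293, 1.5874]}
top {'fx': 447.0142, 'fy': 447.0142, 'cx': 311.4788, 'cy': 235.4482, 'R': [[-0.0286, -0.9992, -0.0278], [-0.9961, 0.0308, -0.0828], [0.0836, 0.0253, -0.9962]], 't': [-0.0083, 0.5371, 1.1712]}
{'time_s': 0.1, 'joints': array([-1.25696005e+00,  3.14145437e-01, -4.79947373e-02,  1.21023284e+00,
       -5.81943711e-06,  1.57079785e+00]), 'qvel': array([-0.0004747 , -0.00204425,  0.00256389,  0.00125639, -0.00148949,
        0.00104565]), 'joint_efforts': array([ 1.29673575e-03, -5.40766311e+01,  3.40542054e+01,  1.11967410e-02,
        9.55604219e-05,  1.49110793e-06]), 'tool_pos': array([ 0.18506687, -0.57020967,  0.25251984]), 'tcp_rot': array([-3.14001596e+00,  5.82183183e-06,  3.13834767e-01]), 'wrist_force': array([0.08119514, 0.18867763, 0.51116874]), 'wrist_torque': array([ 0.00962421,  0.02086137, -0.05344079]), 'grip_force': 0.0, 'width': 0.08568693496097322}
{'fx': 340.91929912370875, 'fy': 340.91929912370875, 'cx': 317.01932505568334, 'cy': 233.01352511667645, 'mount': array([[ 1.42355713e-03, -9.63354041e-01, -2.68229315e-01,
         6.81615599e-02],
       [ 9.99998403e-01,  1.66117557e-03, -6.58933700e-04,
        -7.02553139e-04],
       [ 1.08036243e-03, -2.68227948e-01,  9.63354867e-01,
        -1.21625302e-01],
       [ 0.00000000e+00,  0.00000000e+00,  0.00000000e+00,
         1.00000000e+00]])}
```

View pics/scene0.png

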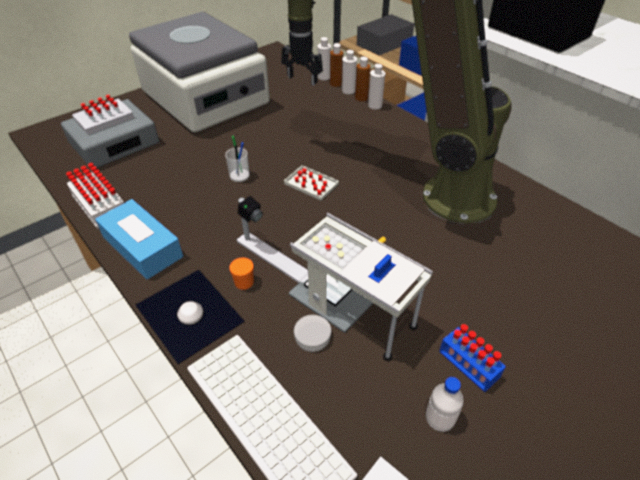

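View pics/top0.png

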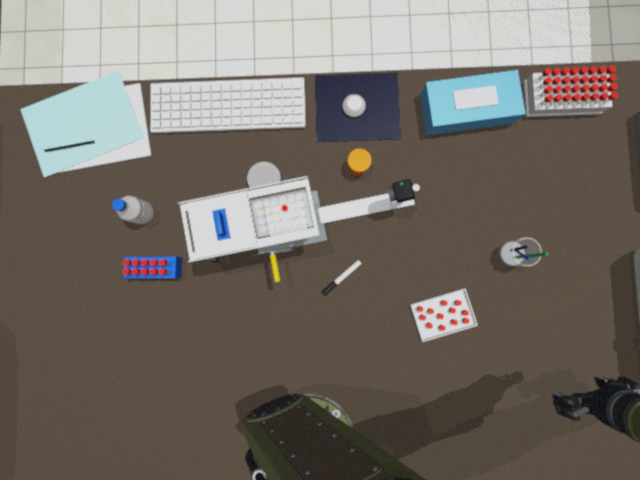

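The top view shows the cover tab at about (221,224), the red well at (285,208), the yellow handle at (275,267) and the viewer camera at (403,190). Viewer +y points roughly along world +y (image left). Next I'll measure these points.

```bash
cat > h.py <<'E'
import cv2,numpy as np
from plant import monitor,vision,env
from scipy.spatial.transform import Rotation as Ro
def ray(n,uv):
    c=vision.camera_info(n);R=np.array(c["R"]);t=np.array(c["t"])
    d=R.T@np.array([(uv[0]-c["cx"])/c["fx"],(uv[1]-c["cy"])/c["fy"],1]);return -R.T@t,d/np.linalg.norm(d)
def plane(n,uv,z):
    o,d=ray(n,uv);return o+d*(z-o[2])/d[2]
def tri(a,b):
    A=np.zeros((3,3));q=np.zeros(3);L=[ray("top",a),ray("scene",b)]
    for o,d in L:
        P=np.eye(3)-np.outer(d,d);A+=P;q+=P@o
    X=np.linalg.solve(A,q);return X,[np.linalg.norm((np.eye(3)-np.outer(d,d))@(X-o)) for o,d in L]
def proj(n,X):
    c=vision.camera_info(n);p=np.array(c["R"])@X+c["t"];return np.array([c["fx"]*p[0]/p[2]+c["cx"],c["fy"]*p[1]/p[2]+c["cy"]])
def blobs(im,lo,hi,box,amin=8):
    x0,y0,x1,y1=box;h=cv2.cvtColor(im[y0:y1,x0:x1],cv2.COLOR_BGR2HSV)
    m=cv2.inRange(h,lo,hi);n,l,s,c=cv2.connectedComponentsWithStats(m)
    out=[]
    for i in range(1,n):
        if s[i,4]>=amin:
            p=np.argwhere(l==i)[:,::-1].astype(np.float32)+[x0,y0]
            out.append((int(s[i,4]),(c[i]+[x0,y0]).round(2),cv2.minAreaRect(p.astype(np.float32))))
    return out
E
python3 - <<'E'
from h import *
T=cv2.imread("pics/top0.png");S=cv2.imread("pics/scene0.png")
B=((105,120,50),(130,255,255));Y=((20,120,80),(35,255,255));R=((0,150,80),(8,255,255))
for nm,c in(("blue",B),("yel",Y),("red",R)):
    print(nm,"top",blobs(T,*c,(180,170,330,290)));print(nm,"scene",blobs(S,*c,(290,215,435,310),3))
a=cv2.resize(T[160:300,170:430],None,fx=3,fy=3,interpolation=cv2.INTER_CUBIC)
cv2.imwrite("pics/crop1.png",a)
g=cv2.inRange(cv2.cvtColor(T,cv2.COLOR_BGR2HSV),(0,0,175),(180,50,255))[170:290,170:330]
n,l,s,c=cv2.connectedComponentsWithStats(g);i=1+s[1:,4].argmax()
r=cv2.minAreaRect((np.argwhere(l==i)[:,::-1]+[170,170]).astype(np.float32));bp=cv2.boxPoints(r);print(r,[plane("top",p,.209).round(4) for p in bp],bp)
E
```

```text
blue top [(344, array([220.88, 224.07]), ((220.8490447998047, 224.02828979492188), (29.11758804321289, 11.733036994934082), 79.3803482055664)), (37, array([180.43, 266.35]), ((180.5, 267.0), (20.0, 1.0), 90.0))]
blue scene [(335, array([381.81, 268.48]), ((381.9356384277344, 268.26165771484375), (13.24262523651123, 29.050029754638672), 42.87889862060547))]
yel top [(197, array([274.63, 267.75]), ((274.8077087402344, 268.0384826660156), (27.848491668701172, 7.0601806640625), 78.69007110595703))]
yel scene [(35, array([382.11, 239.17]), ((382.25, 239.25), (6.363961219787598, 5.656853675842285), 45.0))]
red top []
red scene [(14, array([327.64, 245.86]), ((327.5000305175781, 246.00003051757812), (3.535533905029297, 3.535533905029297), 45.0))]
((246.8269500732422, 210.13462829589844), (77.46587371826172, 133.35897827148438), 78.69007110595703) [array([0.6461, 0.283 , 0.209 ]), array([ 0.6963, -0.0183,  0.209 ]), array([ 0.5213, -0.0477,  0.209 ]), array([0.4712, 0.2489, 0.209 ])] [[173.84618 185.23077]
 [304.61542 159.07693]
 [319.80774 235.03848]
 [189.03848 261.19232]]
```

View pics/crop1.png

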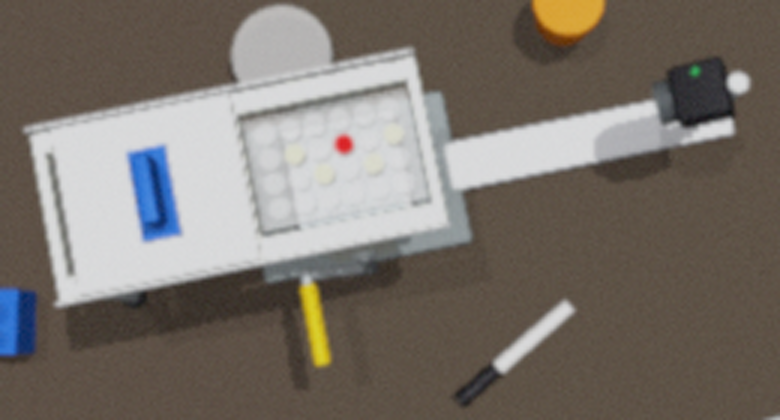

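```bash
cat >> h.py <<'E'
def fit(V,W):
    V=np.array(V);W=np.array(W);v=V-V.mean(0);w=W-W.mean(0)
    th=np.arctan2((v[:,0]*w[:,1]-v[:,1]*w[:,0]).sum(),(v*w).sum());c,s=np.cos(th),np.sin(th);R=np.array([[c,-s],[s,c]])
    t=W.mean(0)-R@V.mean(0);return th,R,t,W-(V@R.T+t)
E
python3 - <<'E'
from h import *
px=[(412,48),(447,225),(27,130),(60,303)]
W=[plane("top",(u/3+170-1/3,v/3+160-1/3),.209)[:2] for u,v in px]
th,R,t,res=fit([(.069,-.076),(-.069,-.076),(.069,.226),(-.069,.226)],W)
print("yaw",th,"t",t,"res mm",(res*1e3).round(1).tolist())
inv=lambda X:(R.T@(X[:2]-t)*1e3).round(1)
for z in(.188,.195):
    X=plane("top",(284.4,207.7),z);print("red top",z,inv(X))
    print("red scene",inv(plane("scene",(327.6,245.9),z)))
X,e=tri((220.85,224.03),(381.9,268.3));print("tab",X,e,inv(X))
h=plane("top",(274.8,268),.131+.005);print("handle",h,inv(h))
X,e=tri((170+743/3,160+80/3),(242,200));print(inv(plane("top",(170+697/3,160+90/3),.16)))
for v in((0,.15,.228),(0,0,.228),(-.119,.0452,.131)):
    print(v,(R@np.array(v[:2])+t).round(4))
E
```

```text
yaw 0.17359539451931433 t [0.57715154 0.03905214] res mm [[-0.5, 1.2], [-0.1, 2.5], [-1.5, -1.5], [2.2, -2.2]]
red top 0.188 [10.5 -8.6]
red scene [  4.3 -14.9]
red top 0.195 [ 9.4 -9. ]
red scene [  9.5 -10.6]
tab [0.55297619 0.17442609 0.21363158] [np.float64(0.00040084066749758945), np.float64(0.00040084066749766827)] [ -0.4 137.5]
handle [0.45124501 0.06333216 0.136     ] [-119.8   45.7]
[  -0.8 -289.1]
(0, 0.15, 0.228) [0.5512 0.1868]
(0, 0, 0.228) [0.5772 0.0391]
(-0.119, 0.0452, 0.131) [0.4521 0.063 ]
```

The rail corner fit gives viewer origin (0.577, 0.039) and yaw 0.174, and the handle agrees with that to 1 mm. The red well is in the y = -10 mm column in both views, so the target tilt is (75 + 4.7)/2 = 39.9°, or 0.696 rad. Now I'll raise the arm, turn it and cross to the cover.

send_rows --steps '[{"offset": [0, 0, -0.13], "angular": [0, 0, 0.035], "claw": 1}, {"offset": [0, 0, -0.13], "angular": [0, 0, 0.035], "claw": 1}, {"offset": [0.112, -0.1525, 0], "angular": [0, 0, 0], "claw": 1}, {"offset": [0.112, -0.1525, 0], "angular": [0, 0, 0], "claw": 1}, {"offset": [0.112, -0.1525, 0], "angular": [0, 0, 0], "claw": 1}, {"offset": [0.112, -0.1525, 0], "angular": [0, 0, 0], "claw": 1}, {"offset": [0.112, -0.1525, 0], "angular": [0, 0, 0], "claw": 1}, {"offset": [0.112, -0.1525, 0], "angular": [0, 0, 0], "claw": 1}, {"offset": [0.112, -0.1525, 0], "angular": [0, 0, 0], "claw": 1}, {"offset": [0.112, -0.1525, 0], "angular": [0, 0, 0], "claw": 1}]'

```text
time_s: 0.93
tool_pos: [0.3196, -0.2975, 0.305]
tcp_rot: [-3.141, 0.0, 0.173]
wrist_force: [1.1, -0.1, 0.2]
width: 0.0855
grip_force: 0.0
```

send_rows --steps '[{"offset": [0.112, -0.1525, 0], "angular": [0, 0, 0], "claw": 1}, {"offset": [0.112, -0.1525, 0], "angular": [0, 0, 0], "claw": 1}, {"offset": [0.112, -0.1525, 0], "angular": [0, 0, 0], "claw": 1}, {"offset": [0.112, -0.1525, 0], "angular": [0, 0, 0], "claw": 1}, {"offset": [0.112, -0.1525, 0], "angular": [0, 0, 0], "claw": 1}, {"offset": [0.112, -0.1525, 0], "angular": [0, 0, 0], "claw": 1}, {"offset": [0.112, -0.1525, 0], "angular": [0, 0, 0], "claw": 1}, {"offset": [0.112, -0.1525, 0], "angular": [0, 0, 0], "claw": 1}, {"offset": [0.112, -0.1525, 0], "angular": [0, 0, 0], "claw": 1}, {"offset": [0, 0, 0], "angular": [0, 0, 0], "claw": 1}]'

```text
time_s: 1.77
tool_pos: [0.4726, 0.011, 0.3047]
tcp_rot: [-3.139, -0.001, 0.18]
wrist_force: [-0.2, -0.9, -0.3]
width: 0.0855
grip_force: 0.0
```

```bash
cat >> h.py <<'E'
TH=.1736;VR=np.array([[np.cos(TH),-np.sin(TH),0],[np.sin(TH),np.cos(TH),0],[0,0,1]]);VT=np.array([.57715,.03905,0])
def toV(X):return (VR.T@(np.asarray(X)-VT)*1e3).round(1)
def pose():
    s=monitor.sense();return s,Ro.from_euler("xyz",s["tcp_rot"]).as_matrix(),s["tool_pos"]
def wray(uv):
    s,R,p=pose();c=vision.camera_info("wrist");M=c["mount"]
    d=M[:3,:3]@[(uv[0]-c["cx"])/c["fx"],(uv[1]-c["cy"])/c["fy"],1];return p+R@M[:3,3],R@d
def wplane(uv,z):
    o,d=wray(uv);return o+d*(z-o[2])/d[2]
E
python3 - <<'E'
from h import *
s,R,p=pose();print(s["time_s"],p,s["tcp_rot"],toV(p))
im=vision.snapshot("wrist");cv2.imwrite("pics/w1.png",im)
for b in blobs(im,(105,120,50),(130,255,255),(0,0,640,480),200):
    print(b);print(toV(wplane(b[2][0],.241)),toV(wplane(b[2][0],.228)))
E
```

```text
1.7667 [0.47263972 0.01096498 0.30474666] [-3.13910946e+00 -1.02599411e-03  1.80049165e-01] [-107.8   -9.6  304.7]
(9554, array([51.07, 58.48]), ((48.91514205932617, 62.66876983642578), (138.88528442382812, 82.32109069824219), 81.15818786621094))
[ -6.4 122.7 241. ] [ -4.  132.1 228. ]
```

View pics/w1.png

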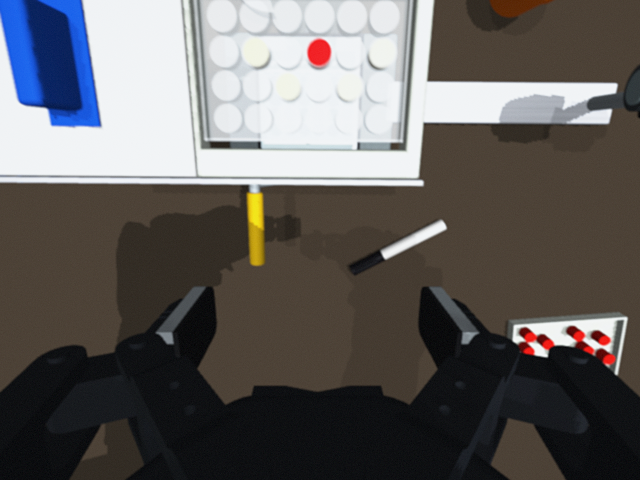

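The wrist view shows the red well at (319,52). It is the 4th of 6 columns counted from +y, which confirms y = -10. Some travel was clipped, so I'll continue to above the tab.

send_rows --steps '[{"offset": [0.09, -0.1225, 0], "angular": [0, 0, 0.003], "claw": 1}, {"offset": [0.09, -0.1225, 0], "angular": [0, 0, 0], "claw": 1}, {"offset": [0.09, -0.1225, 0], "angular": [0, 0, 0], "claw": 1}, {"offset": [0.09, -0.1225, 0], "angular": [0, 0, 0], "claw": 1}, {"offset": [0.09, -0.1225, 0], "angular": [0, 0, 0], "claw": 1}, {"offset": [0.09, -0.1225, 0], "angular": [0, 0, 0], "claw": 1}, {"offset": [0, 0, 0], "angular": [0, 0, 0], "claw": 1}, {"offset": [0, 0, 0], "angular": [0, 0, 0], "claw": 1}]'

```text
time_s: 2.48
tool_pos: [0.5579, 0.1343, 0.3053]
tcp_rot: [-3.112, 0.002, 0.222]
wrist_force: [0.3, -0.1, -0.7]
width: 0.0853
grip_force: 0.0
```

```bash
python3 - <<'E'
from h import *
s,R,p=pose();print(s["time_s"],p,s["tcp_rot"],toV(p))
im=vision.snapshot("wrist");cv2.imwrite("pics/w2.png",im)
for b in blobs(im,(105,120,50),(130,255,255),(0,0,640,480),200):
    print(b);print(toV(wplane(b[2][0],.241)),toV(wplane(b[2][0],.228)))
E
```

```text
2.4833 [0.5579379  0.13425458 0.30532341] [-3.11159696e+00  1.87560878e-03  2.21536328e-01] [ -2.5  97.1 305.3]
(4610, array([259.24, 232.83]), ((259.5, 234.5), (107.0, 45.0), 90.0))
[ 10.2 133.1 241. ] [  6.3 135.6 228. ]
(4136, array([ 89.85, 214.32]), ((82.08824157714844, 219.14706420898438), (130.72669982910156, 58.9361572265625), 14.03624439239502))
[ 13.4 235.3 241. ] [  9.8 244.9 228. ]
```

View pics/w2.png

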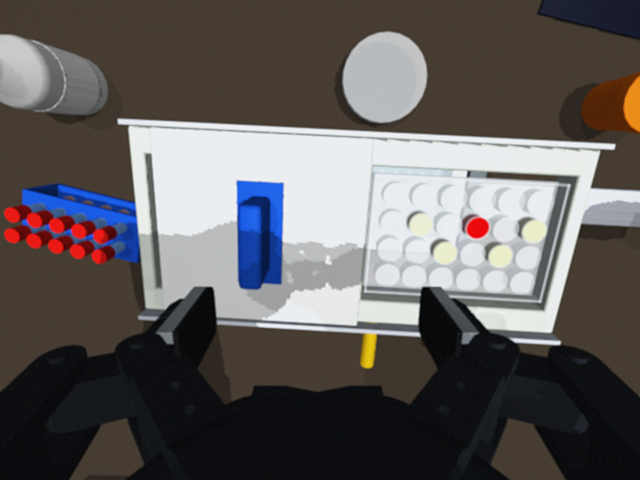

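The tab's top is at about (255,243) and its foot at about (261,232). The tool has drifted slightly in yaw and position, so I'll work out the correction.

```bash
cat >> h.py <<'E'
RD=VR@np.diag([1,-1,-1])
def need(v,Rt=RD):
    s,R,p=pose();X=VR@(np.array(v)/1e3)+VT
    print("t",s["time_s"],"at",toV(p),"offset",(R.T@(X-p)/.2).round(4),"ang",(Ro.from_matrix(R.T@Rt).as_rotvec()/2).round(4),"j",s["joints"].round(3),"F",s["wrist_force"].round(1))
E
python3 - <<'E'
from h import *
print(toV(wplane((255,243),.241)),toV(wplane((261,232),.209)),toV(wplane((477,227),.195)))
need([0,137,305])
E
```

```text
[  4.9 135.7 241. ] [  2.5 138.3 209. ] [ 10.7  -9.4 195. ]
t 2.5333 at [ -3.   96.8 305.6] offset [ 0.0246 -0.1998  0.0088] ang [-0.0149  0.0013  0.0237] j [ 0.22   0.25  -0.014  1.309  0.03   3.14 ] F [-0.1 -0.  -0. ]
```

Joint 6 is at its limit because yaw = j1 − j6 + π. I'll flip the grasp by half a turn, which puts j6 near 0.1 and keeps the wrist camera on the outer side at the lever.

send_rows --steps '[{"offset": [0, 0, 0], "angular": [-0.015, 0, -0.058], "claw": 1}, {"offset": [0, 0, 0], "angular": [0, 0, -0.06], "claw": 1}, {"offset": [0, 0, 0], "angular": [0, 0, -0.06], "claw": 1}, {"offset": [0, 0, 0], "angular": [0, 0, -0.06], "claw": 1}, {"offset": [0, 0, 0], "angular": [0, 0, -0.06], "claw": 1}, {"offset": [0, 0, 0], "angular": [0, 0, -0.06], "claw": 1}, {"offset": [0, 0, 0], "angular": [0, 0, -0.06], "claw": 1}, {"offset": [0, 0, 0], "angular": [0, 0, -0.06], "claw": 1}, {"offset": [0, 0, 0], "angular": [0, 0, -0.06], "claw": 1}, {"offset": [0, 0, 0], "angular": [0, 0, -0.06], "claw": 1}]'

```text
time_s: 3.37
tool_pos: [0.557, 0.1335, 0.3063]
tcp_rot: [3.141, -0.0, 1.422]
wrist_force: [0.4, 0.4, -0.2]
width: 0.0851
grip_force: 0.0
```

send_rows --steps '[{"offset": [0, 0, 0], "angular": [0, 0, -0.06], "claw": 1}, {"offset": [0, 0, 0], "angular": [0, 0, -0.06], "claw": 1}, {"offset": [0, 0, 0], "angular": [0, 0, -0.06], "claw": 1}, {"offset": [0, 0, 0], "angular": [0, 0, -0.06], "claw": 1}, {"offset": [0, 0, 0], "angular": [0, 0, -0.06], "claw": 1}, {"offset": [0, 0, 0], "angular": [0, 0, -0.06], "claw": 1}, {"offset": [0, 0, 0], "angular": [0, 0, -0.06], "claw": 1}, {"offset": [0, 0, 0], "angular": [0, 0, -0.06], "claw": 1}, {"offset": [0, 0, 0], "angular": [0, 0, -0.06], "claw": 1}, {"offset": [0, 0, 0], "angular": [0, 0, -0.06], "claw": 1}]'

```text
time_s: 4.2
tool_pos: [0.557, 0.1335, 0.3063]
tcp_rot: [3.141, 0.001, 2.622]
wrist_force: [0.5, 0.4, -0.0]
width: 0.0851
grip_force: 0.0
```

send_rows --steps '[{"offset": [0, 0, 0], "angular": [0, 0, -0.06], "claw": 1}, {"offset": [0, 0, 0], "angular": [0, 0, -0.06], "claw": 1}, {"offset": [0, 0, 0], "angular": [0, 0, -0.06], "claw": 1}, {"offset": [0, 0, 0], "angular": [0, 0, -0.06], "claw": 1}, {"offset": [0, 0, 0], "angular": [0, 0, -0.06], "claw": 1}, {"offset": [0, 0, 0], "angular": [0, 0, -0.04], "claw": 1}, {"offset": [0, 0, 0], "angular": [0, 0, 0], "claw": 1}]'

```text
time_s: 4.78
tool_pos: [0.5571, 0.1336, 0.3063]
tcp_rot: [3.141, 0.001, -2.985]
wrist_force: [-0.3, -0.9, 0.0]
width: 0.0852
grip_force: 0.0
```

```bash
cat >> h.py <<'E'
RF=VR@np.diag([-1,1,-1])
E
python3 - <<'E'
from h import *
need([3,137,305],RF)
E
```

```text
t 4.7833 at [ -3.4  96.6 306.3] offset [-0.0286  0.2026  0.0068] ang [ 0.0001  0.0006 -0.0084] j [ 0.235  0.246 -0.017  1.307  0.     0.079] F [-0.3 -0.9  0. ]
```

send_rows --steps '[{"offset": [-0.01, 0.068, 0], "angular": [0, 0, -0.0085], "claw": 1}, {"offset": [-0.01, 0.068, 0], "angular": [0, 0, 0], "claw": 1}, {"offset": [-0.008, 0.067, 0], "angular": [0, 0, 0], "claw": 1}, {"offset": [0, 0, 0.1], "angular": [0, 0, 0], "claw": 1}, {"offset": [0, 0, 0], "angular": [0, 0, 0], "claw": 1}]'

```text
time_s: 5.2
tool_pos: [0.5553, 0.1775, 0.2834]
tcp_rot: [3.141, -0.002, -2.967]
wrist_force: [-0.1, 0.2, -0.9]
width: 0.0853
grip_force: 0.0
```

```bash
python3 - <<'E'
from h import *
need([3,137,236],RF)
cv2.imwrite("pics/w3.png",vision.snapshot("wrist"))
E
```

```text
t 5.2 at [  2.4 140.1 283.4] offset [-0.0037 -0.0156  0.2368] ang [ 0.0002 -0.0011  0.0004] j [ 3.090e-01  2.730e-01 -3.300e-02  1.267e+00  1.000e-03  1.340e-01] F [-0.1  0.2 -0.9]
```

View pics/w3.png

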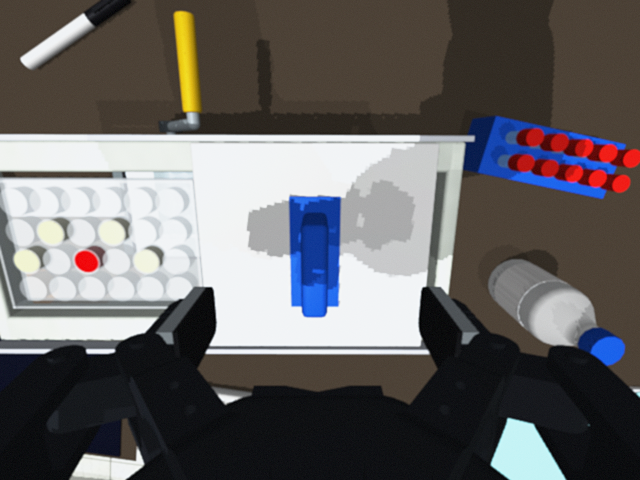

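The tab (x ≈ 314) sits centred between the fingers (image centre 317) and is aligned with them. I'll descend and grip.

send_rows --steps '[{"offset": [0, 0, 0.08], "angular": [0, 0, 0], "claw": 1}, {"offset": [0, 0, 0.08], "angular": [0, 0, 0], "claw": 1}, {"offset": [0, 0, 0.05], "angular": [0, 0, 0], "claw": 1}, {"offset": [0, 0, 0.02], "angular": [0, 0, 0], "claw": 1}, {"offset": [0, 0, 0], "angular": [0, 0, 0], "claw": -1}, {"offset": [0, 0, 0], "angular": [0, 0, 0], "claw": -1}, {"offset": [0, 0, 0], "angular": [0, 0, 0], "claw": -1}, {"offset": [0, 0, 0], "angular": [0, 0, 0], "claw": -1}, {"offset": [0, 0, 0], "angular": [0, 0, 0], "claw": -1}, {"offset": [0, 0, 0], "angular": [0, 0, 0], "claw": -1}]' --grip_force 30

```text
time_s: 6.08
tool_pos: [0.5571, 0.1762, 0.2407]
tcp_rot: [3.141, 0.002, -2.968]
wrist_force: [-2.0, -0.7, 9.6]
width: 0.0134
grip_force: 34.4
```

```bash
python3 - <<'E'
from h import *
need([3,0,236],RF);s=monitor.sense();print(s["width"],s["grip_force"])
E
```

```text
t 6.0833 at [  3.9 138.5 240.7] offset [ 0.0044 -0.6926  0.0231] ang [ 0.0004  0.0012 -0.0001] j [ 0.306  0.287 -0.112  1.17   0.     0.133] F [-2.  -0.7  9.6]
0.0133654420929683 34.390708208084106
```

Gripped at 13.4 mm wide, with the tips pressing lightly on the foot. I'll ease up 4 mm and slide shut.

send_rows --steps '[{"offset": [0, 0, -0.02], "angular": [0, 0, 0], "claw": -1}, {"offset": [0, -0.05, 0], "angular": [0, 0, 0], "claw": -1}, {"offset": [0, -0.08, 0], "angular": [0, 0, 0], "claw": -1}, {"offset": [0, -0.08, 0], "angular": [0, 0, 0], "claw": -1}, {"offset": [0, -0.08, 0], "angular": [0, 0, 0], "claw": -1}, {"offset": [0, -0.08, 0], "angular": [0, 0, 0], "claw": -1}, {"offset": [0, -0.08, 0], "angular": [0, 0, 0], "claw": -1}, {"offset": [0, -0.08, 0], "angular": [0, 0, 0], "claw": -1}, {"offset": [0, -0.08, 0], "angular": [0, 0, 0], "claw": -1}, {"offset": [0, 0, 0], "angular": [0, 0, 0], "claw": -1}]'

```text
time_s: 6.92
tool_pos: [0.578, 0.0535, 0.2413]
tcp_rot: [-3.141, -0.001, -2.97]
wrist_force: [7.5, 0.3, -17.3]
width: 0.0133
grip_force: 32.7
```

```bash
python3 - <<'E'
from h import *
need([3,0,240],RF)
E
```

```text
t 6.9167 at [  3.3  14.1 241.3] offset [ 0.0016 -0.0704  0.0066] ang [-0.0002 -0.0006 -0.0012] j [ 0.093  0.282 -0.116  1.173 -0.    -0.079] F [  7.5   0.3 -17.3]
```

send_rows --steps '[{"offset": [-0.004, 0, 0.012], "angular": [0, 0, 0], "claw": -1}, {"offset": [0, -0.03, 0], "angular": [0, 0, 0], "claw": -1}, {"offset": [0, -0.02, 0], "angular": [0, 0, 0], "claw": -1}, {"offset": [0, -0.01, 0], "angular": [0, 0, 0], "claw": -1}, {"offset": [0, 0, 0], "angular": [0, 0, 0], "claw": -1}]'

```text
time_s: 7.33
tool_pos: [0.5799, 0.0437, 0.2413]
tcp_rot: [3.141, -0.0, -2.969]
wrist_force: [-4.6, -1.3, -2.4]
width: 0.013
grip_force: 34.7
```

send_rows --steps '[{"offset": [0, -0.01, 0], "angular": [0, 0, 0], "claw": -1}, {"offset": [0, 0, 0], "angular": [0, 0, 0], "claw": -1}]'

```text
time_s: 7.5
tool_pos: [0.5801, 0.042, 0.2413]
tcp_rot: [3.141, -0.0, -2.968]
wrist_force: [-5.3, -0.7, -2.9]
width: 0.0133
grip_force: 34.7
```

```bash
python3 - <<'E'
from h import *
need([3,0,240],RF)
E
```

```text
t 7.5 at [  3.4   2.4 241.3] offset [ 0.0022 -0.0122  0.0063] ang [ 0.0003 -0.0002 -0.0001] j [ 7.200e-02  2.840e-01 -1.140e-01  1.173e+00  1.000e-03 -1.010e-01] F [-5.3 -0.7 -2.9]
```

send_rows --steps '[{"offset": [0, -0.01, 0], "angular": [0, 0, 0], "claw": -1}, {"offset": [0, 0, 0], "angular": [0, 0, 0], "claw": -1}]'

```text
time_s: 7.67
tool_pos: [0.5805, 0.0402, 0.2413]
tcp_rot: [3.141, -0.0, -2.968]
wrist_force: [-6.2, 0.2, -3.0]
width: 0.0132
grip_force: 34.7
```

send_rows --steps '[{"offset": [0, -0.01, 0], "angular": [0, 0, 0], "claw": -1}, {"offset": [0, 0, 0], "angular": [0, 0, 0], "claw": -1}]'

```text
time_s: 7.83
tool_pos: [0.5805, 0.04, 0.2413]
tcp_rot: [3.137, -0.0, -2.967]
wrist_force: [-6.8, 6.0, -2.3]
width: 0.0133
grip_force: 34.8
```

The end stop shows up at viewer y ≈ 0. One more small push to seat it.

send_rows --steps '[{"offset": [0, -0.006, 0], "angular": [0, 0, 0], "claw": -1}, {"offset": [0, 0, 0], "angular": [0, 0, 0], "claw": -1}, {"offset": [0, 0, 0], "angular": [0, 0, 0], "claw": -1}]'

```text
time_s: 8.08
tool_pos: [0.5805, 0.04, 0.2413]
tcp_rot: [3.135, -0.0, -2.966]
wrist_force: [-6.8, 10.2, -2.8]
width: 0.0135
grip_force: 34.9
```

```bash
python3 - <<'E'
from h import *
need([3,0,240],RF)
E
```

```text
t 8.0833 at [  3.4   0.3 241.3] offset [ 0.0021 -0.0016  0.0063] ang [ 0.0034 -0.0002  0.0008] j [ 0.065  0.285 -0.113  1.174  0.007 -0.11 ] F [-6.8 10.2 -2.8]
```

The cover is firmly on its stop at viewer y 0.3 mm. Release, lift and move above the lever.

send_rows --steps '[{"offset": [0, 0, 0], "angular": [0, 0, 0], "claw": 0.2}, {"offset": [0, 0, 0], "angular": [0, 0, 0], "claw": 0.2}, {"offset": [0, 0, 0], "angular": [0, 0, 0], "claw": 0.2}, {"offset": [0, 0, 0], "angular": [0, 0, 0], "claw": 0.2}, {"offset": [0, 0, -0.1], "angular": [0, 0, 0], "claw": 0.2}, {"offset": [0, 0, -0.15], "angular": [0, 0, 0], "claw": 1}, {"offset": [0, 0, -0.1], "angular": [0, 0, 0], "claw": 1}, {"offset": [0, 0, 0], "angular": [0, 0, 0], "claw": 1}]'

```text
time_s: 8.75
tool_pos: [0.5843, 0.0369, 0.3168]
tcp_rot: [-3.141, 0.01, -2.968]
wrist_force: [0.3, 0.5, 0.9]
width: 0.0843
grip_force: 0.0
```

send_rows --steps '[{"offset": [0.12, 0.045, 0], "angular": [0, 0, 0], "claw": 1}, {"offset": [0.12, 0.045, 0], "angular": [0, 0, 0], "claw": 1}, {"offset": [0.12, 0.045, 0], "angular": [0, 0, 0], "claw": 1}, {"offset": [0.12, 0.045, 0], "angular": [0, 0, 0], "claw": 1}, {"offset": [0.12, 0.045, 0], "angular": [0, 0, 0], "claw": 1}, {"offset": [0.06, 0, 0], "angular": [0, 0, 0], "claw": 1}, {"offset": [0, 0, 0], "angular": [0, 0, 0], "claw": 1}, {"offset": [0, 0, 0], "angular": [0, 0, 0], "claw": 1}]'

```text
time_s: 9.42
tool_pos: [0.4446, 0.0584, 0.3118]
tcp_rot: [3.141, 0.003, -2.968]
wrist_force: [1.1, -1.0, -0.4]
width: 0.0851
grip_force: 0.0
```

```bash
python3 - <<'E'
from h import *
need([-131,45,250],RF)
im=vision.snapshot("wrist");cv2.imwrite("pics/w4.png",im);t=vision.snapshot("top");cv2.imwrite("pics/t4.png",t)
for b in blobs(im,(20,120,80),(35,255,255),(0,0,640,480),100): print("handle w",b,toV(wplane(b[2][0],.136)))
for b in blobs(t,(105,120,50),(130,255,255),(180,170,330,290)): print(b,toV(plane("top",b[2][0],.215)))
E
```

```text
t 9.4167 at [-127.2   41.9  311.8] offset [0.02   0.0152 0.3088] ang [ 0.0001  0.0016 -0.0001] j [ 0.13   0.005 -0.281  1.282  0.    -0.043] F [ 1.1 -1.  -0.4]
handle w (1134, array([321.31, 224.62]), ((321.0, 225.0), (72.0, 16.0), 90.0)) [-118.6   46.7  136. ]
(339, array([280.51, 211.85]), ((280.4807434082031, 211.90383911132812), (29.025188446044922, 11.570852279663086), 78.69007110595703)) [ -1.4   0.3 215. ]
```

View pics/w4.png

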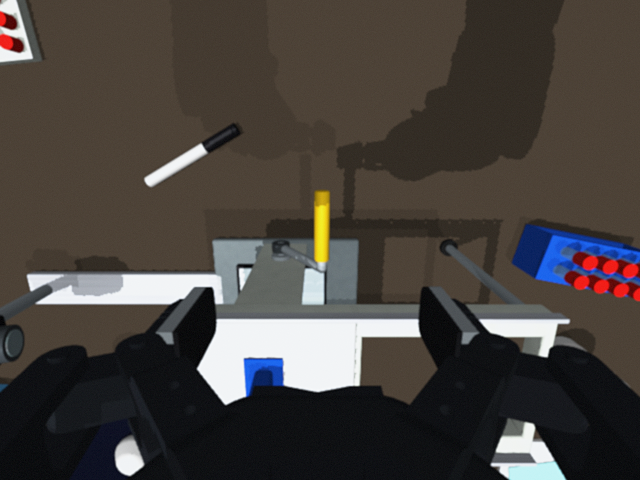

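The cover reads 0.3 mm in the top view, and the handle is centred at viewer (-119, 46). I'll descend onto it.

send_rows --steps '[{"offset": [0.025, 0.02, 0.08], "angular": [0, 0.0016, 0], "claw": 1}, {"offset": [0, 0, 0.12], "angular": [0, 0, 0], "claw": 1}, {"offset": [0, 0, 0.12], "angular": [0, 0, 0], "claw": 1}, {"offset": [0, 0, 0.12], "angular": [0, 0, 0], "claw": 1}, {"offset": [0, 0, 0.12], "angular": [0, 0, 0], "claw": 1}, {"offset": [0, 0, 0.12], "angular": [0, 0, 0], "claw": 1}, {"offset": [0, 0, 0.1], "angular": [0, 0, 0], "claw": 1}, {"offset": [0, 0, 0.08], "angular": [0, 0, 0], "claw": 1}, {"offset": [0, 0, 0], "angular": [0, 0, 0], "claw": 1}, {"offset": [0, 0, 0], "angular": [0, 0, 0], "claw": 1}]'

```text
time_s: 10.35
tool_pos: [0.4382, 0.0615, 0.1387]
tcp_rot: [3.141, -0.004, -2.969]
wrist_force: [-0.5, 0.5, 1.6]
width: 0.0854
grip_force: 0.0
```

```bash
python3 - <<'E'
from h import *
need([-132,46,134],RF)
im=vision.snapshot("wrist")
for b in blobs(im,(20,120,80),(35,255,255),(0,0,640,480),100): print("handle w",b,toV(wplane(b[2][0],.136)))
E
```

```text
t 10.35 at [-132.9   46.1  138.7] offset [-0.0048 -0.0006  0.0235] ang [ 0.0003 -0.002  -0.0003] j [ 0.139  0.107 -0.582  0.886  0.001 -0.034] F [-0.5  0.5  1.6]
handle w (4128, array([316.74, 326.86]), ((316.5, 328.5), (127.0, 35.0), 90.0)) [-124.    46.9  136. ]
```

send_rows --steps '[{"offset": [0, 0, 0.022], "angular": [0, -0.002, 0], "claw": 1}, {"offset": [0, 0, 0], "angular": [0, 0, 0], "claw": -1}, {"offset": [0, 0, 0], "angular": [0, 0, 0], "claw": -1}, {"offset": [0, 0, 0], "angular": [0, 0, 0], "claw": -1}, {"offset": [0, 0, 0], "angular": [0, 0, 0], "claw": -1}, {"offset": [0, 0, 0], "angular": [0, 0, 0], "claw": -1}, {"offset": [0, 0, 0], "angular": [0, 0, 0], "claw": -1}, {"offset": [0, 0, 0], "angular": [0, 0, 0], "claw": -1}]' --grip_force 30

```text
time_s: 11.07
tool_pos: [0.4383, 0.0616, 0.1353]
tcp_rot: [3.141, 0.003, -2.968]
wrist_force: [0.7, -1.7, 1.6]
width: 0.013
grip_force: 29.2
```

```bash
python3 - <<'E'
from h import *
need([-132,46,134],RF);print(monitor.sense()["width"])
E
```

```text
t 11.0667 at [-132.8   46.2  135.3] offset [-0.0042 -0.0011  0.0065] ang [ 0.0001  0.0013 -0.0001] j [ 0.139  0.106 -0.592  0.87   0.    -0.034] F [ 0.7 -1.7  1.6]
0.013039732818246878
```

The handle is gripped at 13 mm. I'll swing it along the arc by 0.696 rad, which is Δy −52.8 mm and Δz +13.6 mm.

send_rows --steps '[{"offset": [0, -0.0296, -0.0184], "angular": [0, 0, 0], "claw": -1}, {"offset": [0, -0.031, -0.0157], "angular": [0, 0, 0], "claw": -1}, {"offset": [0, -0.0323, -0.013], "angular": [0, 0, 0], "claw": -1}, {"offset": [0, -0.0333, -0.0101], "angular": [0, 0, 0], "claw": -1}, {"offset": [0, -0.034, -0.0072], "angular": [0, 0, 0], "claw": -1}, {"offset": [0, -0.0345, -0.0043], "angular": [0, 0, 0], "claw": -1}, {"offset": [0, -0.0348, -0.0012], "angular": [0, 0, 0], "claw": -1}, {"offset": [0, -0.0347, 0.0018], "angular": [0, 0, 0], "claw": -1}, {"offset": [0, 0, 0], "angular": [0, 0, 0], "claw": -1}, {"offset": [0, 0, 0], "angular": [0, 0, 0], "claw": -1}]'

```text
time_s: 11.9
tool_pos: [0.4476, 0.0096, 0.1494]
tcp_rot: [3.14, 0.003, -2.969]
wrist_force: [-0.7, 2.7, 5.4]
width: 0.0131
grip_force: 30.1
```

```bash
python3 - <<'E'
from h import *
need([-132.8,-6.7,148.9],RF);print(monitor.sense()["width"])
im=vision.snapshot("wrist");cv2.imwrite("pics/w5.png",im);cv2.imwrite("pics/s5.png",cv2.resize(vision.snapshot("scene")[180:380,220:460],None,fx=3,fy=3))
t=vision.snapshot("top")
for b in blobs(t,(105,120,50),(130,255,255),(180,170,330,290)): print(b,toV(plane("top",b[2][0],.215)))
E
```

```text
t 11.9 at [-132.7   -6.7  149.4] offset [ 0.0007 -0.0001  0.0025] ang [ 0.0007  0.0016 -0.0005] j [ 0.02   0.1   -0.562  0.905  0.002 -0.153] F [-0.7  2.7  5.4]
0.013133619534691304
(341, array([280.48, 211.87]), ((280.4807434082031, 211.90383911132812), (29.025188446044922, 11.570852279663086), 78.69007110595703)) [ -1.4   0.3 215. ]
(37, array([180.46, 266.3 ]), ((180.5, 266.5), (19.0, 1.0), 90.0)) [-76.4 244.3 215. ]
```

View pics/w5.png

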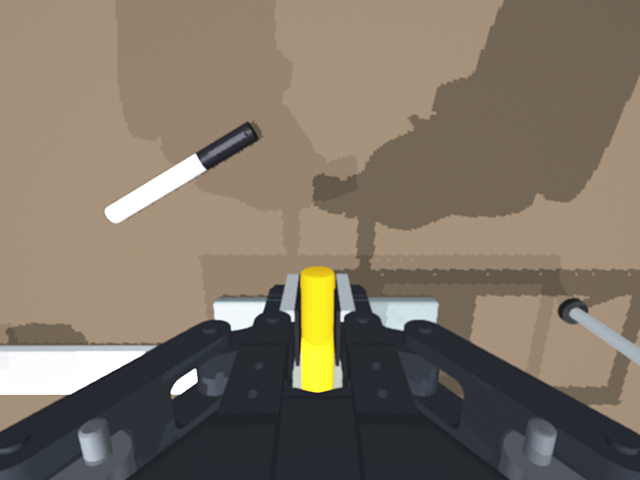

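View pics/s5.png

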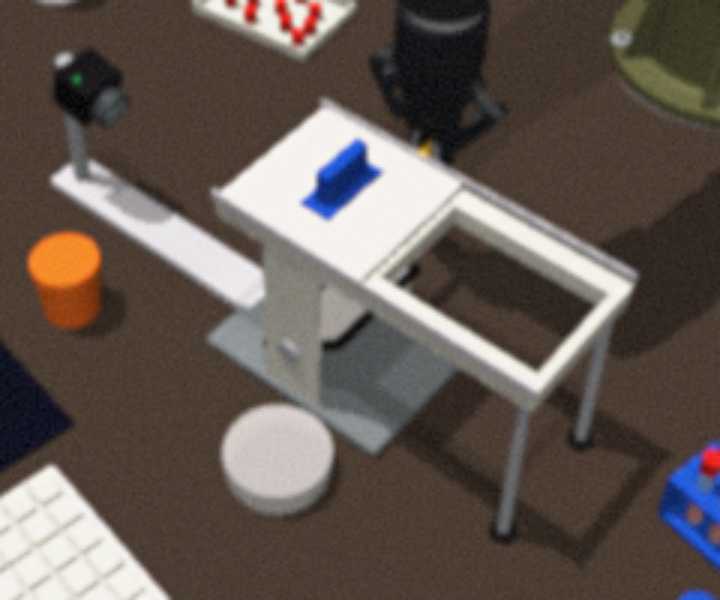

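The wrist view shows the handle at (318,330) held between the pads. The scene view shows the cover shut and the mirror tilted. Measured displacement matches 0.696 rad to within about 0.4°, and the arm is still, so I'm handing in.

```bash
python3 - <<'E'
from h import *
s=monitor.sense();print(abs(s["qvel"]).max(),toV(s["tool_pos"]));print(env.close_job())
E
```

```text
0.0028980720568866935 [-132.6   -6.4  149.4]
the job is handed in; nothing more can be done
None
```

The job is handed in at about 12 s: the cover is fully shut on its end stop, and the lever is held still at about 0.69 rad of tilt (worked out from the gripper's position) for the red well in the y = -10 mm column.

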